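# Fold down the ratchet hanger arm

## Task

The folding hanger arm on the mesh shelf is standing up, locked by its ratchet, and is in the way of the wardrobe door. Press the thumb tab of the pawl well down so that the pawl swings free of the teeth while the arm is still up, then push the arm down past its teeth until it lies fully down on its rest. Only press and push with the fingers: do not grip, lift or raise the arm, and leave the tub, dish, organiser box and shoe horn where they are.

Things in the scene. Friction and masses are not known exactly. Their poses are not given: they have to be found in the camera images.
- bracket: Grey steel bracket bolted to the shelf, base plate 250 x 70 x 6 mm, fixed. Origin on the shelf under the arm's hinge, z up; x points along the folding arm, from hinge to free end. The plate runs from x = -95 to 155 mm; the pawl stands at negative x; at x = 135 mm a 55 mm high post with a rubber top is the arm's rest. All parts are centred on y = 0.
- hinge (a point): Centre of the arm's hinge pin, 60 mm above the shelf, in the middle of the bracket's width. The hinge axis is the bracket's y axis. The hinge is stiff and damped (friction 0.6 N m): once the pawl is free the arm neither falls nor springs back but stays where it is left; about 2 to 5 N at the pad pushes it down.
- folder (a joint): Angle of the arm above level, rad: 0 = fully down on its rest (hard stop), starts at 0.70 to 0.88, upper stop 1.0. Steel bar 24 mm wide, 10 mm thick, ending 150 to 200 mm from the hinge in a black pad 36 mm wide, 16 mm thick; round the hinge a toothed disc, radius 44 mm over the teeth. With the pawl engaged it is blocked at about 0.67.
- push_pad (a point): Middle of the upper face of the black pad at the arm's free end, the place to push; moves with the arm. It lies 175 mm from the hinge axis along the arm and 10 mm to its upper side: at angle a, bracket x = 175 cos a - 10 sin a, z = 60 + 175 sin a + 10 cos a (mm). Its z axis is the pad face's normal.
- pawl (a joint): Angle of the pawl, rad: 0 = engaged in the teeth; grows as the tab is pressed down, stop at 0.45. The nose clears the teeth from about 0.15; under 0.25 does not count as free. A stiff pivot (friction 0.12 N m, about 2 to 3 N at the tab) keeps it where it is left, without spring back.
- pawl_tab (a point): Middle of the upper face of the pawl's thumb tab, a black ribbed plate 34 mm (bracket x) by 36 mm, 8 mm thick, at the end away from the arm; moves with the pawl. Engaged it lies at bracket x = -115, z = 112 mm; the pawl's pivot at x = -60, z = 88 mm. Pressing it straight down 20 to 24 mm turns the pawl 0.35 to 0.42 rad.
- tub: Bystander: open red plastic hanger tub, 130 x 200 x 90 mm, loose. Origin at the centre of its underside.
- dish: Bystander: round glass dish of snap fasteners, 104 mm wide, 36 mm high, loose. Origin at the centre of its underside.
- organiser: Bystander: closed white plastic organiser box with a grey lid and clip, 104 x 154 x 65 mm, loose. Origin at the centre of its underside.
- shoehorn: Bystander: chrome shoe horn lying flat, 195 mm long, up to 40 mm wide, loose. Origin near its middle, on the underside; long axis x.

How it is judged (in metres and radians):
On the way, in this order (a step that is already met when the one before it is completed fails the run):
1. the pawl is pressed free (over 0.25 rad) while the arm is still up (over 0.5 rad) (value of joint pawl above 0.25 rad and value of joint folder above 0.5 rad), for 0.2 s.
2. the arm is pushed fully down on its rest (value of joint folder below 0.06 rad), for 0.2 s.
At the end, for the whole second after the job is handed in: The arm lies fully down (within 0.06 rad of its stop) and at rest; tub, dish, organiser box and shoe horn are within 20 mm of where they began (value of joint folder below 0.06 rad and velocity of joint folder between -0.05 and 0.05 rad/s and distance of each of tub, dish, organiser, shoehorn from where it was at the start of the episode below 0.02 m); the robot touches nothing.
It fails at once if the arm was lifted above its starting range instead of being pushed down (over 0.95 rad) (value of joint folder above 0.95 rad).
It fails at once if a bystander was moved by over 20 mm or lifted (distance of any of tub, dish, organiser, shoehorn from where it was at the start of the episode above 0.02 m).
It also fails if it takes over 48 s, if anything falls off the work surface, if the arm or the gripper's body presses on something with over 40 N, if the wrist force passes 120 N, or if a joint passes its speed limit or range.

## Robot

A 6-joint arm with a two-finger parallel gripper is mounted at the origin on the work surface. World frame = base frame: x ahead of the robot, y to its left, z up, the work surface at z = 0. Lengths are in m, angles in degrees, forces in N, time in s.
With the tool pointing down it reaches from about 0.35 to 0.875 m from the base axis. Payload 4.2 kg.
Tool frame: the origin (TCP) lies at the very end of the fingers, on their centre line; the grasp point (between the pads) lies 19 mm behind it; z points along the fingers, y is the direction in which the jaws open and shut (so a half turn about z gives the same grasp; the last joint's range is limited). The gripper opens to 87 mm and grips with 3 to 60 N. Pads are 19 mm wide; open, the fingers measure 117 mm over their backs; the gripper's body (75 mm by 190 mm) begins 51 mm behind the grasp point.
Start: joints at [-50.902, 22.042, 0.453, 0, -68.411, -14.817], TCP at [0.257, -0.57, 0.223] pointing down, gripper open.
Joint ranges: [-179.83, 179.83], [-69.29, 118.12], [-61.27, 80.66], [-181.25, 117.63], [-171.15, -9.14], [-177.46, 177.46]. Speed limits (degrees/s): [159.86, 159.86, 180, 180, 180, 180].

## Interface

Orientations are given as a 3x3 rotation matrix whose columns are the frame's x, y, z axes.
In Python, from station import r, imaging gives the robot as it stands. The module is installed in compiled form; this text tells all that it offers.
- The arm moves only by the tool move_arm, never from a script. Its argument "motion" is one flat list of numbers, 7 for each row, row after row: the shift along the tool's x, y, z in units of 40 mm (1.0 is 40 mm), then the turn, a rotation vector about the tool's x, y, z in units of 5 degrees (1.0 is 5 degrees), then the gripper's target within -1 to 1 (shut at 1, half-way at 0, fully open at -1). In form: [dx, dy, dz, wx, wy, wz, gripper, dx, dy, dz, wx, wy, wz, gripper, ...]. A call has 1 to 20 rows; each row is the pose to reach, as a shift and turn from the pose measured when the call began, along the tool's axes at that moment; what a row does not reach only later rows make up. A row lasts 1/12 s, in which the tool goes at most 41.7 mm and 7.16 degrees, less where a joint would pass 70% of its speed; a pose out of reach is approached as far as the arm can. A call with a gripper value outside its range is refused whole. The fingers move at their own pace and stop on an object; the grip force is fixed at half the most. Time passes only in rows, so rows that repeat a pose let the fingers close. It gives the time, the measured TCP pose, the force and the opening at its end, in the units of the state.
- r.sense(): the state, without advancing time (a new reading comes with each control period).
- imaging.capture(name): name is "side" or "top"; returns the picture (480x640x3 uint8, blue, green, red); there is no depth.
- imaging.camera_params(name): a dict with "intrinsics" (3x3 intrinsics, pixels), "k1" (the pictures are not rectified: a ray, as slopes to the right and down, at radius r is drawn at 1 + k1 r^2 times it, then the intrinsics apply), "world_from_camera" (4x4, takes a point from camera to world coordinates). Camera axes: x right, y down, z forward; pixel columns grow to the right and rows downward; lengths in m; the calibration is good to about 2 mm. A picture is of the moment at which its call begins. camera_params takes no time and is no camera call.
- r.finish_job(): hands the job in, once; it reports no verdict.
The state is a dict: "time_s": time; "joints": joint angles; "joint_velocities": joint speeds; "effort": joint torques, N m; "tcp_pos": TCP position; "ee_rot": TCP orientation; "wrist_force": force on the tool from outside, world axes, zero at the start; "moment": the same for the moment, N m; "gripper_width": opening from 0.0 (shut) to 1.0 (fully open).
Only numpy, scipy, OpenCV 4.12 (cv2) and the standard library are available. Lean on these libraries where they do the work, as an engineer would, in place of code of your own. Each camera call takes 0.05 s, during which the arm holds its last target.

## Working session

There is one attempt and no reset: what is moved stays moved. The work goes in short steps, Python scripts to look and compute and a tool call to move; the robot and the scene stay as the last step left them, time stands still between calls to the robot, and variables do not carry over. Pictures are saved under pics/ and viewed, and the job is handed in when it is done.

Besides the shell and the picture viewer there is one more tool, called by a JSON object that holds its "name" and its "arguments", one argument or row to a line. move_arm: Moves the arm, as the interface text tells. Its arguments: {"type":"object","properties":{"motion":{"type":"array","items":{"type":"number"}}},"required":["motion"]}

```bash
mkdir -p pics
python3 - <<'E'
from station import r, imaging
import cv2
for n in("side","top"):
    cv2.imwrite(f"pics/{n}0.png",imaging.capture(n)); p=imaging.camera_params(n); print(n,p)
print(r.sense())
E
```

```text
side {'intrinsics': array([[483.71172255,   0.        , 315.74011674],
       [  0.        , 483.71172255, 232.2666517 ],
       [  0.        ,   0.        ,   1.        ]]), 'k1': -0.02780384752353691, 'world_from_camera': array([[-0.97466667, -0.1249065 ,  0.18553501,  0.42165311],
       [-0.22356787,  0.56819895, -0.79193899,  0.92206446],
       [-0.00650246, -0.81335621, -0.58172966,  0.7570763 ],
       [ 0.        ,  0.        ,  0.        ,  1.        ]])}
top {'intrinsics': array([[503.59085011,   0.        , 323.15455183],
       [  0.        , 503.59085011, 246.46205922],
       [  0.        ,   0.        ,   1.        ]]), 'k1': -0.04401346956909056, 'world_from_camera': array([[ 0.00608243, -0.98339354,  0.18138396,  0.38953906],
       [-0.99985384, -0.00308252,  0.01681628, -0.01169325],
       [-0.0159779 , -0.18145974, -0.98326857,  1.42690815],
       [ 0.        ,  0.        ,  0.        ,  1.        ]])}
{'time_s': 0.1, 'joints': array([-5.09045105e+01,  2.20875884e+01,  3.86154227e-01, -2.47879890e-02,
       -6.84104428e+01, -1.48174777e+01]), 'joint_velocities': array([-0.00341269, -0.04482841,  0.24974821,  0.11561829,  0.08828918,
        0.02591265]), 'effort': array([-1.92875505e-04, -3.91688883e+01,  1.87934768e+01,  4.23185840e+00,
        1.34782452e-02, -7.70617225e-05]), 'tcp_pos': array([ 0.25677509, -0.56922053,  0.22154743]), 'ee_rot': array([[-9.11626687e-01, -4.11018173e-01, -9.19122871e-04],
       [-4.11019186e-01,  9.11624977e-01,  1.76907976e-03],
       [ 1.10771436e-04,  1.99051746e-03, -9.99998013e-01]]), 'wrist_force': array([ 0.54736651, -0.15945162,  0.3171222 ]), 'moment': array([ 0.02984566, -0.02996443,  0.00795741]), 'gripper_width': 1.001198109774983}
```

View pics/side0.png

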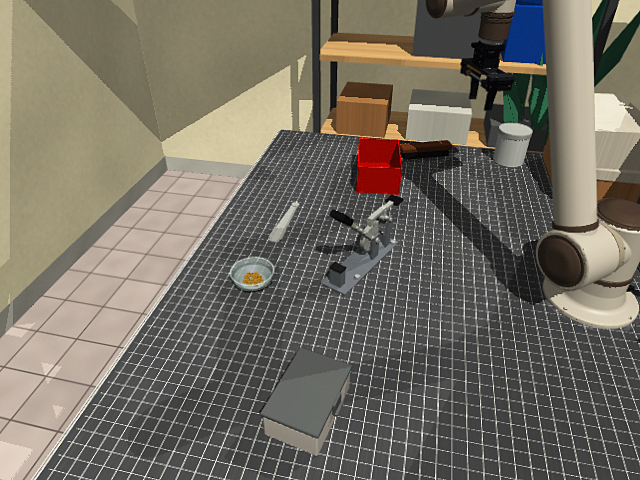

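View pics/top0.png

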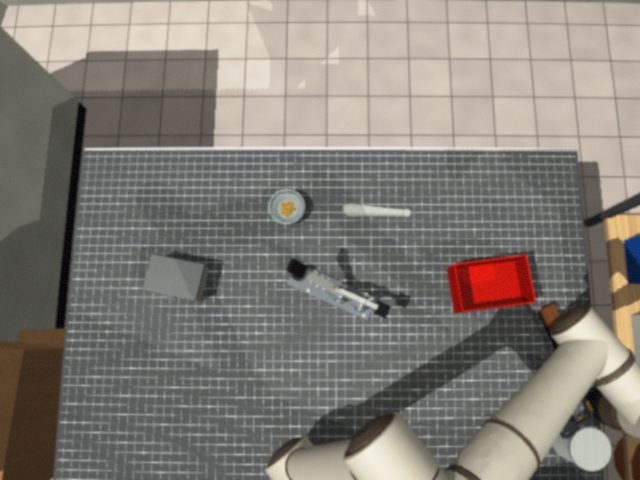

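Run:
```python
import cv2
a=cv2.imread("pics/side0.png")[180:310,300:430]; b=cv2.imread("pics/top0.png")[245:335,270:410]
cv2.imwrite("pics/sz.png",cv2.resize(a,(598,598),interpolation=cv2.INTER_CUBIC)) if 0 else cv2.imwrite("pics/sz.png",cv2.resize(a,None,fx=4.6,fy=4.6,interpolation=cv2.INTER_CUBIC))
cv2.imwrite("pics/tz.png",cv2.resize(b,None,fx=5.5,fy=5.5,interpolation=cv2.INTER_CUBIC))
```

```text
(no output)
```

View pics/sz.png

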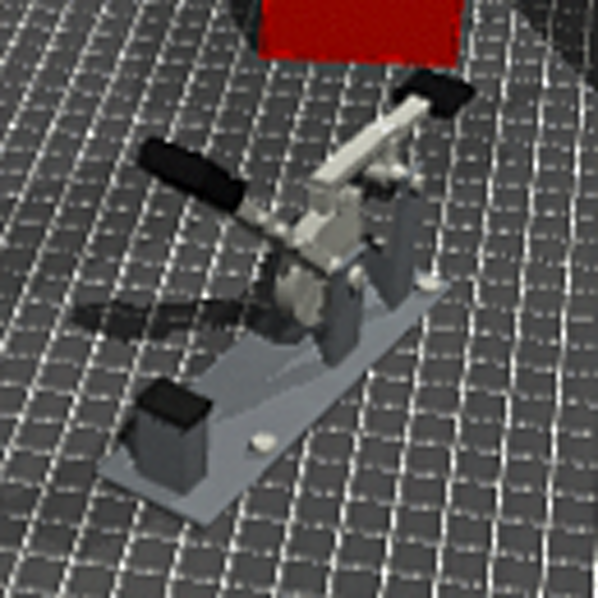

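View pics/tz.png

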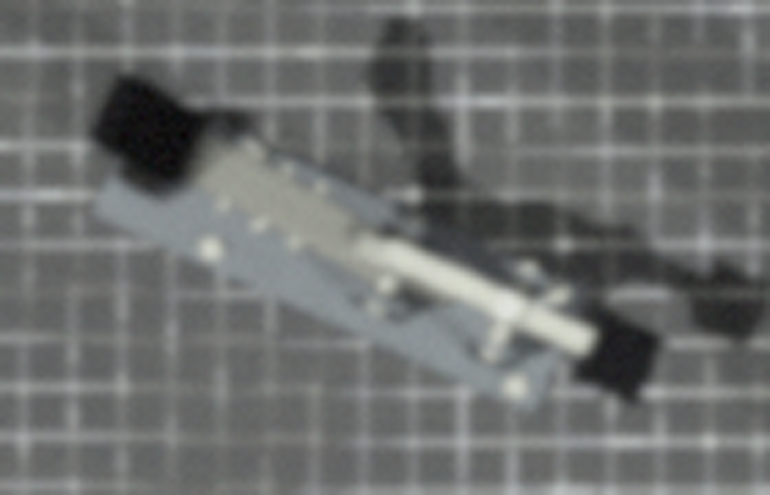

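```bash
cat > h.py <<'E'
import numpy as np
from station import r, imaging
P={n:imaging.camera_params(n) for n in("side","top")}
def proj(n,p):
    p=np.atleast_2d(p);c=P[n];T=np.linalg.inv(c["world_from_camera"]);q=p@T[:3,:3].T+T[:3,3]
    s=q[:,:2]/q[:,2:];s=s*(1+c["k1"]*(s**2).sum(1,keepdims=True));K=c["intrinsics"]
    return s*[K[0,0],K[1,1]]+K[:2,2]
def b2w(b,x,y,yaw):
    b=np.atleast_2d(b)/1000.;c,s=np.cos(yaw),np.sin(yaw)
    return np.c_[x+c*b[:,0]-s*b[:,1],y+s*b[:,0]+c*b[:,1],b[:,2]]
def armpt(l,h,w,a): return [l*np.cos(a)-h*np.sin(a),w,60+l*np.sin(a)+h*np.cos(a)]
E
cat > fit.py <<'E'
from h import *
from scipy.optimize import least_squares
S=lambda u,v:(300+u/4.6,180+v/4.6)
T=lambda u,v:(270+u/5.5,245+v/5.5)
obs=[("side",(155,-35,6),S(100,466)),("side",(155,35,6),S(207,524)),("side",(-95,35,6),S(447,285)),
("side",(135,0,55),S(174,403)),("side",(-115,0,112),S(433,92)),
("top",(155,35,6),T(98,207)),("top",(-95,35,6),T(538,408)),("top",(-115,0,112),T(618,352))]
def res(p):
    return np.concatenate([(proj(n,b2w(b,*p[:3]))[0]-o) for n,b,o in obs]+
     [proj("side",b2w(armpt(175,10,0,p[3]),*p[:3]))[0]-S(190,166),proj("top",b2w(armpt(175,10,0,p[3]),*p[:3]))[0]-T(150,128)])
f=least_squares(res,[.4,0,1.2,.8],loss="soft_l1");p=f.x
print(p,np.degrees(p[2]));print(f.fun.reshape(-1,2).round(1))
print("tab",b2w((-115,0,112),*p[:3]),"pad",b2w(armpt(175,10,0,p[3]),*p[:3]),"pad down",b2w((175,0,70),*p[:3]))
for n in("side","top"):print(n,proj(n,[r.sense()["tcp_pos"]]))
E
python3 fit.py
```

```text
[ 0.51373047 -0.03840182  1.15963827  0.73744347] 66.44237872282474
[[-1.9  0. ]
 [-0.2 -0.5]
 [ 0.9 -1.7]
 [-0.4 -1.3]
 [-0.6 -1.9]
 [-1.9  1.2]
 [-0.7  0.6]
 [-0.  -0.1]
 [ 0.6  0.1]
 [-0.2  0.1]]
tab [[ 0.46776828 -0.14381755  0.112     ]] pad [[0.56281379 0.07417236 0.18507151]] pad down [[0.58367291 0.12201344 0.07      ]]
side [[479.51750236 103.51350471]]
top [[571.16233182 397.61969957]]
```

{"name": "move_arm", "arguments": {
  "motion": [-0.6,0.5,0,0,0,-0.5,1,-1.3,1.1,0,0,0,-1.2,1,-2.0,1.6,0,0,0,-1.8,1,-2.7,2.2,0,0,0,-2.5,1,-3.4,2.8,0,0,0,-3.1,1,-4.1,3.4,0,0,0,-3.8,1,-4.8,3.9,0,0,0,-4.4,1,-5.5,4.5,0,0,0,-5.1,1,-6.2,5.1,0,0,0,-5.7,1,-6.9,5.7,0,0,0,-6.3,1,-7.6,6.2,0,0,0,-7,1,-8.2,6.7,0,0,0,-7.5,1,-8.7,7.1,0,0,0,-8,1,-9.0,7.4,0,0,0,-8.3,1,-9.18,7.53,0.2,0,0,-8.44,1,-9.18,7.53,0.6,0,0,-8.44,1,-9.18,7.53,1.1,0,0,-8.44,1,-9.18,7.53,1.5,0,0,-8.44,1,-9.18,7.53,1.5,0,0,-8.44,1,-9.18,7.53,1.5,0,0,-8.44,1]
}}

```text
time_s: 1.77
tcp_pos: [0.4668, -0.144, 0.1611]
ee_rot: [[-0.4, -0.917, -0.004], [-0.917, 0.4, 0.001], [0.0, 0.004, -1.0]]
wrist_force: [0.2, -0.7, 0.8]
gripper_width: 0.001
```

Run:
```python
from h import *
import cv2
im=imaging.capture("side");s=r.sense()
print(s["time_s"],s["tcp_pos"],s["ee_rot"].round(3),s["wrist_force"],s["gripper_width"],proj("side",[s["tcp_pos"]]))
R=s["ee_rot"];print((R.T@(np.array([.4678,-.1438,.112])-s["tcp_pos"]))/.04)
cv2.imwrite("pics/s1.png",cv2.resize(im[60:310,260:510],None,fx=2.4,fy=2.4,interpolation=cv2.INTER_CUBIC))
t=imaging.capture("top");cv2.imwrite("pics/t1.png",cv2.resize(t[220:400,250:500],None,fx=3,fy=3,interpolation=cv2.INTER_CUBIC))
```

```text
1.8167 [ 0.46775429 -0.14407109  0.16222037] [[-0.4   -0.917 -0.001]
 [-0.917  0.4    0.001]
 [-0.001  0.002 -1.   ]] [ 0.36291538 -0.34933623  0.18808623] 0.00724849164048291 [[395.25277048 180.79775192]]
[-5.79398685e-03 -3.52325395e-04  1.25551470e+00]
```

View pics/s1.png

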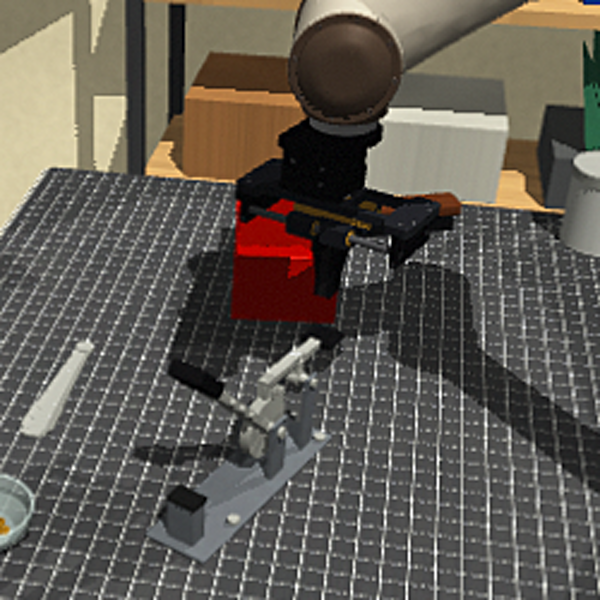

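View pics/t1.png

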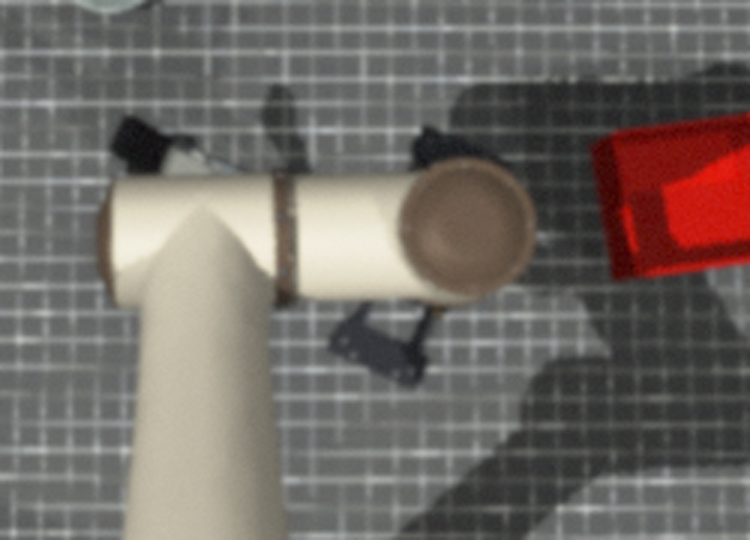

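{"name": "move_arm", "arguments": {
  "motion": [0.12,0,0.4,0,0,0,1,0.12,0,0.7,0,0,0,1,0.12,0,1.0,0,0,0,1,0.12,0,1.1,0,0,0,1,0.12,0,1.2,0,0,0,1,0.12,0,1.28,0,0,0,1,0.12,0,1.34,0,0,0,1,0.12,0,1.4,0,0,0,1,0.12,0,1.46,0,0,0,1,0.12,0,1.52,0,0,0,1,0.12,0,1.58,0,0,0,1,0.12,0,1.64,0,0,0,1,0.12,0,1.7,0,0,0,1,0.12,0,1.74,0,0,0,1,0.12,0,1.74,0,0,0,1,0.12,0,1.74,0,0,0,1,0.12,0,1.74,0,0,0,1]
}}

```text
time_s: 3.28
tcp_pos: [0.4662, -0.148, 0.0929]
ee_rot: [[-0.4, -0.917, -0.0], [-0.917, 0.4, 0.002], [-0.002, 0.001, -1.0]]
wrist_force: [0.3, -1.9, 1.2]
gripper_width: 0.005
```

Run:
```python
from h import *
import cv2
im=imaging.capture("side");s=r.sense()
print(s["time_s"],s["tcp_pos"],s["wrist_force"])
cv2.imwrite("pics/s2.png",cv2.resize(im[160:310,290:440],None,fx=4,fy=4,interpolation=cv2.INTER_CUBIC))
```

```text
3.3333 [ 0.46620707 -0.14798583  0.09298732] [-1.35514901 -2.60017862 -0.05698594]
```

View pics/s2.png

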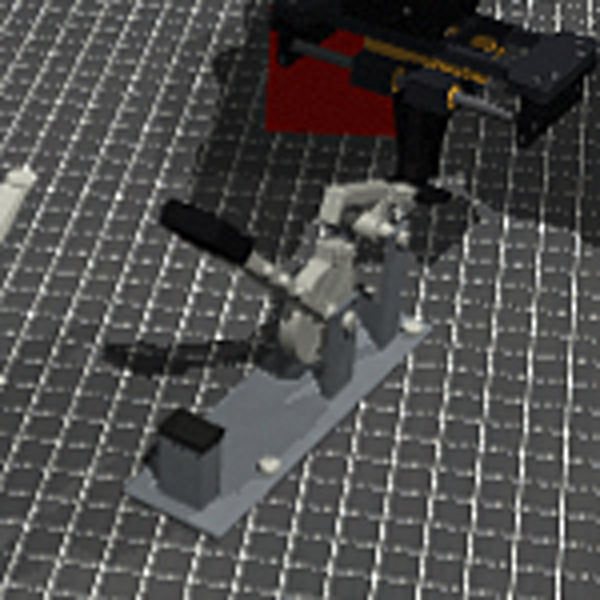

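{"name": "move_arm", "arguments": {
  "motion": [0,0,-0.3,0,0,0,1,0,0,-0.9,0,0,0,1,0,0,-1.6,0,0,0,1,0,0,-2.3,0,0,0,1,0,0,-3.0,0,0,0,1,-0.3,0,-3.4,0,0,0,1,-0.8,0,-3.6,0,0,0,1,-1.5,0,-3.6,0,0,0,1,-2.2,0,-3.6,0,0,0,1,-2.9,0,-3.6,0,0,0,1,-3.6,0,-3.6,0,0,0,1,-4.3,0,-3.6,0,0,0,1,-4.9,0,-3.6,0,0,0,1,-5.4,0,-3.6,0,0,0,1,-5.7,0,-3.6,0,0,0,1,-5.8,0,-3.6,0,0,0,1,-5.8,0,-3.6,0,0,0,1,-5.8,0,-3.6,0,0,0,1]
}}

```text
time_s: 4.83
tcp_pos: [0.5584, 0.0641, 0.2371]
ee_rot: [[-0.4, -0.917, -0.001], [-0.917, 0.4, 0.002], [-0.002, 0.001, -1.0]]
wrist_force: [0.7, -0.1, 0.2]
gripper_width: 0.006
```

Run:
```python
from h import *
import cv2
im=imaging.capture("side");s=r.sense()
p=np.array([.51373,-.0384]);yaw=1.15964
R=s["ee_rot"];print(s["time_s"],s["tcp_pos"],R.round(3),s["wrist_force"])
for a in np.linspace(.74,0,13):
    q=armpt(175,10,0,a);q[0]-=7
    print(round(a,2),(R.T@(b2w(q,*p,yaw)[0]-s["tcp_pos"])/.04).round(2))
cv2.imwrite("pics/s3.png",cv2.resize(im[130:310,260:440],None,fx=3.3,fy=3.3,interpolation=cv2.INTER_CUBIC))
```

```text
4.8833 [0.5584062  0.06376902 0.23733943] [[-0.4   -0.916 -0.   ]
 [-0.916  0.4    0.002]
 [-0.002  0.001 -1.   ]] [ 0.62200227 -0.00676113  0.41421012]
0.74 [-0.1  0.   1.3]
0.68 [-0.28  0.    1.49]
0.62 [-0.46  0.    1.7 ]
0.55 [-0.62  0.    1.92]
0.49 [-0.77  0.    2.14]
0.43 [-0.9   0.    2.38]
0.37 [-1.02  0.    2.62]
0.31 [-1.13  0.    2.87]
0.25 [-1.21  0.    3.12]
0.18 [-1.29 -0.    3.39]
0.12 [-1.34 -0.    3.65]
0.06 [-1.38 -0.    3.92]
0.0 [-1.41 -0.    4.19]
```

View pics/s3.png

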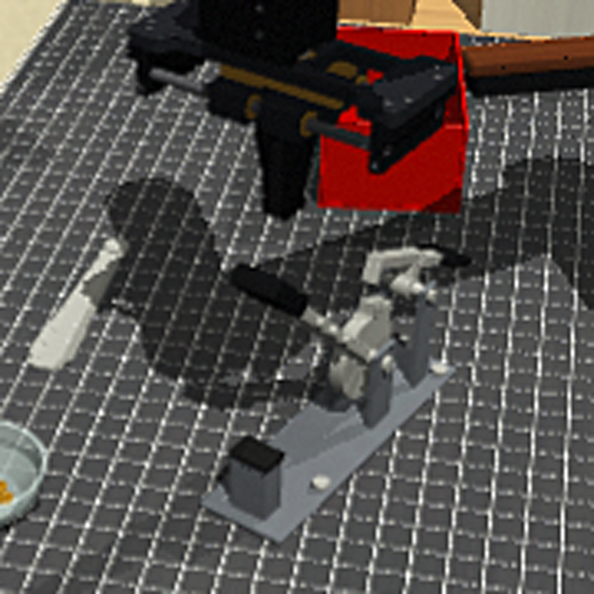

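{"name": "move_arm", "arguments": {
  "motion": [-0.05,0,0.4,0,0,0,1,-0.1,0,0.8,0,0,0,1,-0.1,0,1.1,0,0,0,1,-0.1,0,1.2,0,0,0,1,-0.1,0,1.3,0,0,0,1,-0.19,0,1.4,0,0,0,1,-0.28,0,1.49,0,0,0,1,-0.37,0,1.6,0,0,0,1,-0.46,0,1.7,0,0,0,1,-0.54,0,1.81,0,0,0,1,-0.62,0,1.92,0,0,0,1,-0.7,0,2.03,0,0,0,1,-0.77,0,2.14,0,0,0,1,-0.84,0,2.26,0,0,0,1,-0.9,0,2.38,0,0,0,1,-0.96,0,2.5,0,0,0,1,-1.02,0,2.62,0,0,0,1,-1.08,0,2.75,0,0,0,1,-1.13,0,2.87,0,0,0,1]
}}

```text
time_s: 6.47
tcp_pos: [0.5766, 0.1056, 0.122]
ee_rot: [[-0.4, -0.916, -0.0], [-0.916, 0.4, 0.002], [-0.002, 0.001, -1.0]]
wrist_force: [-0.7, -2.1, 2.9]
gripper_width: 0.006
```

Run:
```python
from h import *
import cv2
im=imaging.capture("side");s=r.sense()
p=np.array([.51373,-.0384]);yaw=1.15964
R=s["ee_rot"];print(s["time_s"],s["tcp_pos"],R.round(3),s["wrist_force"])
for a in np.linspace(.31,0,6):
    q=armpt(175,10,0,a);q[0]-=7
    print(round(a,2),(R.T@(b2w(q,*p,yaw)[0]-s["tcp_pos"])/.04).round(2))
cv2.imwrite("pics/s4.png",cv2.resize(im[130:310,260:440],None,fx=3.3,fy=3.3,interpolation=cv2.INTER_CUBIC))
```

```text
6.5167 [0.57649905 0.10598494 0.12109613] [[-0.4   -0.916 -0.001]
 [-0.916  0.4    0.002]
 [-0.002  0.002 -1.   ]] [0.27026053 0.08350873 0.93026246]
0.31 [ 0.02 -0.   -0.05]
0.25 [-0.07 -0.    0.21]
0.19 [-0.14 -0.    0.47]
0.12 [-0.2  -0.01  0.74]
0.06 [-0.24 -0.01  1.01]
0.0 [-0.26 -0.01  1.28]
```

View pics/s4.png

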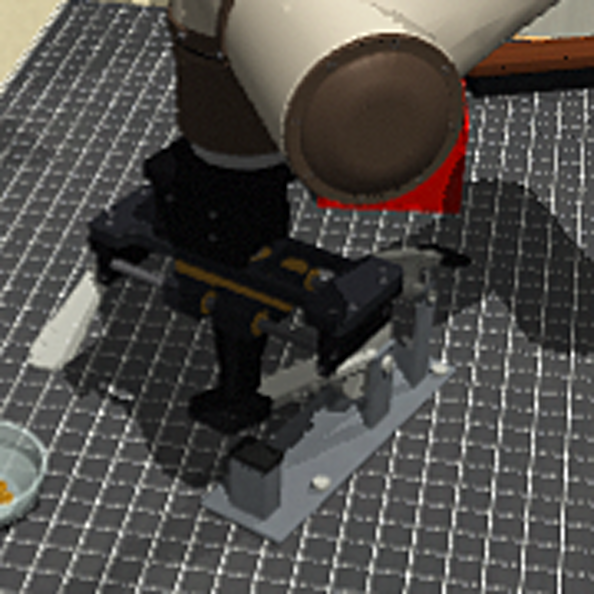

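{"name": "move_arm", "arguments": {
  "motion": [-0.04,0,0.1,0,0,0,1,-0.07,0,0.21,0,0,0,1,-0.11,0,0.34,0,0,0,1,-0.14,0,0.47,0,0,0,1,-0.17,0,0.6,0,0,0,1,-0.2,0,0.74,0,0,0,1,-0.22,0,0.87,0,0,0,1,-0.24,0,1.0,0,0,0,1,-0.25,0,1.1,0,0,0,1,-0.26,0,1.18,0,0,0,1,-0.26,0,1.23,0,0,0,1,-0.26,0,1.26,0,0,0,1,-0.26,0,1.28,0,0,0,1,-0.26,0,1.28,0,0,0,1]
}}

```text
time_s: 7.68
tcp_pos: [0.5808, 0.1159, 0.0704]
ee_rot: [[-0.4, -0.916, -0.0], [-0.916, 0.4, 0.003], [-0.002, 0.001, -1.0]]
wrist_force: [1.1, 0.8, 3.9]
gripper_width: 0.006
```

Run:
```python
from h import *
import cv2
im=imaging.capture("side");s=r.sense()
print(s["time_s"],s["tcp_pos"],s["wrist_force"])
cv2.imwrite("pics/s5.png",cv2.resize(im[180:310,290:420],None,fx=4.5,fy=4.5,interpolation=cv2.INTER_CUBIC))
```

```text
7.7333 [0.58075796 0.11588809 0.07039492] [0.65633703 1.19175096 2.87119704]
```

View pics/s5.png

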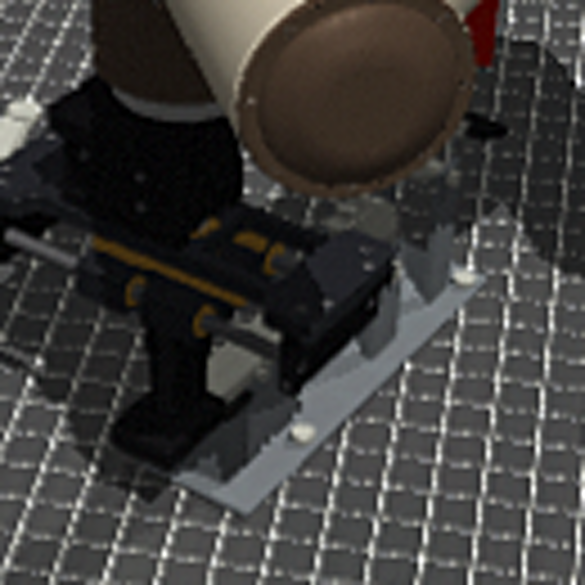

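{"name": "move_arm", "arguments": {
  "motion": [0,0,0.04,0,0,0,1,0,0,0.08,0,0,0,1,0,0,0.12,0,0,0,1,0,0,0.12,0,0,0,1,0,0,0.12,0,0,0,1]
}}

```text
time_s: 8.15
tcp_pos: [0.5809, 0.1159, 0.07]
ee_rot: [[-0.399, -0.917, 0.001], [-0.917, 0.399, 0.002], [-0.002, -0.0, -1.0]]
wrist_force: [-7.0, 1.1, 23.9]
gripper_width: 0.001
```

The force rose to 24 N with no travel at z = 0.070, so the arm is against its hard stop. Now I'll lift clear and look.

{"name": "move_arm", "arguments": {
  "motion": [0,0,-0.1,0,0,0,1,0,0,-0.3,0,0,0,1,0,0,-0.8,0,0,0,1,0,0,-1.5,0,0,0,1,0,0,-2.3,0,0,0,1,0,0,-3.1,0,0,0,1,0,0,-3.9,0,0,0,1,0,0,-4.4,0,0,0,1,0,0,-4.5,0,0,0,1,0,0,-4.5,0,0,0,1,0,0,-4.5,0,0,0,1]
}}

```text
time_s: 9.07
tcp_pos: [0.5797, 0.1154, 0.2484]
ee_rot: [[-0.399, -0.917, -0.002], [-0.917, 0.399, 0.002], [-0.001, 0.002, -1.0]]
wrist_force: [-0.9, 0.2, -0.3]
gripper_width: 0.006
```

Run:
```python
from h import *
import cv2
im=imaging.capture("side");s=r.sense()
print(s["time_s"],s["tcp_pos"],s["wrist_force"])
p=(.51373,-.0384,1.15964)
for a in(0,.06,.12):print(a,(proj("side",b2w([armpt(200,10,-18,a),armpt(200,10,18,a),armpt(150,10,18,a)],*p))-[250,120])*3)
cv2.imwrite("pics/s6.png",cv2.resize(im[120:310,250:450],None,fx=3,fy=3,interpolation=cv2.INTER_CUBIC))
a=cv2.imread("pics/side0.png");cv2.imwrite("pics/d.png",cv2.absdiff(a,im))
```

```text
9.1167 [0.5795049  0.11524608 0.2478734 ] [-0.05127095  0.47555802 -0.21202727]
0 [[191.83759626 459.97657549]
 [232.19270121 479.22617856]
 [271.40024609 443.00039157]]
0.06 [[192.48581951 446.63577243]
 [233.10172624 465.77990452]
 [272.3499649  432.97453311]]
0.12 [[193.73675854 432.70440411]
 [234.60637001 451.72191411]
 [273.71645366 422.55900101]]
```

View pics/s6.png

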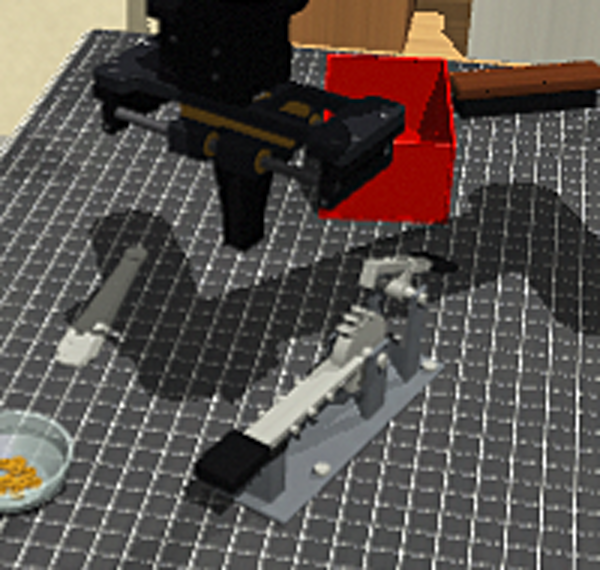

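View pics/d.png

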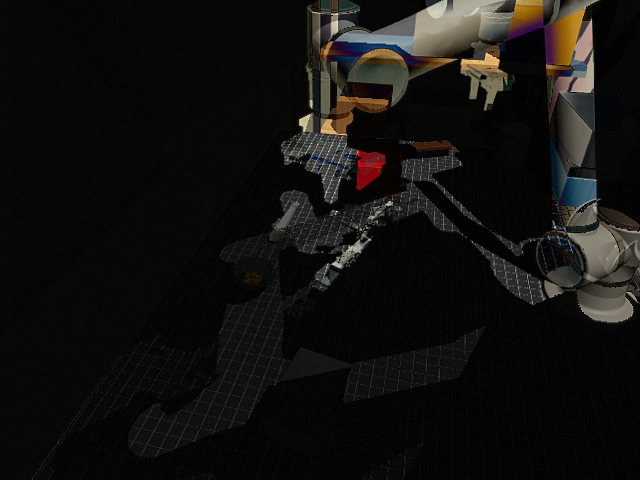

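The pad's upper corners are at about (195,465) and (238,488) in the crop, which fits 0 rad (192,460 and 232,479) better than 0.06 rad. The bystanders differ from the first picture only in shadow.

```bash
python3 -c "
from station import r
print(r.finish_job())"
```

```text
the job is handed in; nothing more can be done
None
```

I pressed the pawl's thumb tab down with shut fingers while the arm was still up. I then pushed the arm down along its arc to its rest, backed off and handed the job in at about 9 s. No verdict was reported.

- **Pawl:** the tab went down about 19 mm, which I work out as roughly 0.39 rad. The pictures showed the nose clear of the teeth, and it stayed clear after I let go.
- **Arm:** at TCP z = 0.070 m the force rose from 4 N to 24 N with almost no further travel (0.4 mm), so it is on its hard stop. After I retreated, the pad's corners in the side picture fitted an angle of 0 better than 0.06 rad.
- **Bystanders:** the tub, dish, organiser box and shoe horn show only shadow changes against the first side picture. I compared them by eye and did not measure their positions.
- **Clearance:** the fingers were about 0.18 m above the pad, with wrist force near zero.

No check failed or disagreed beyond the 1–2 pixel fit error, about 2 to 4 mm.

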